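# Put the tall bird figurine away in its pen

### The job

Slide the tall ceramic bird figurine along the tabletop, pushing it gently and without pinching, lifting or tipping it, through the open end of the low wooden pen until its whole foot is inside. Then push the pen's gate fully shut behind it, and leave the other things on the table where they are.

Things in the scene. Friction and masses are not known exactly. Their poses are not given: they have to be found in the camera images.
- figurine: Ceramic bird on a stem with a round wooden foot; 211 mm tall, 0.3 to 0.6 kg, loose. Foot: disc 64 mm across, 26 mm tall; stem 18 to 34 mm across up to 114 mm height; bird above within 32 mm of the axis. Origin: centre of the foot's underside; z up; beak to -x. Slides at a few newtons pushed low on the foot; tips if pushed higher up. Over 20 N from the fingers (pinch, hard shove) breaks it.
- pen: Low three-sided pen of pale wooden rails, 30 mm tall (corner posts 36), 12 mm thick, fixed, without a floor. Origin: on the table at the middle of the inside, which is 100 mm deep (x -50 to +50 mm) by 110 mm wide (y -55 to +55 mm). Back rail at +x, open end at x = -50 mm; the way in is along the pen's +x axis.
- gate (a joint): Angle of the pen's gate, rad: 0 shut (square across the open end, at its stop), grows as it swings outward; starts at 1.55 to 1.9. Wooden board 12 mm thick, 4 to 122 mm from its upright hinge pin, 2 to 30 mm above the table. Pin at x -58, y +61 mm of the pen; at angle a the board points along (-sin a, -cos a) in the pen's x, y. Stiff hinge (0.06 N m): stays where left.
- gate_hinge (a point): On the gate's hinge pin axis, 16 mm above the table.
- gate_tip (a point): Middle of the gate's free end, 122 mm from the hinge axis, 16 mm above the table.
- nest_box: Wooden nest box, 140 x 140 mm, 220 mm tall, overhanging roof. Origin: on its underside, about the middle. Bystander, loose; leave it alone.
- feeder: Grey plastic bird feeder with clear sides and a two-pitch roof, 170 x 170 mm, 180 mm tall. Origin: on its underside, about the middle. Bystander, loose; leave it alone.
- pliers: Steel pliers lying flat, 165 mm long, 62 mm wide at the handles, 16 mm thick; the origin lies under the pivot, 105 mm from the handle ends. Bystander, loose; leave it alone.
- mug: White ceramic mug, 80 mm across, 90 mm tall, with a handle. Origin: on its underside, about the middle. Bystander, loose; leave it alone.
- jar: Small glass jar with a steel cap, 60 mm across, 70 mm tall. Origin: on its underside, about the middle. Bystander, loose; leave it alone.
- small_bird: Small squat ceramic bird without any stand, about 90 mm long, 68 mm tall; not the figurine to be moved. Origin: on its underside, about the middle. Bystander, loose; leave it alone.
- screwdriver: Screwdriver lying flat, 190 mm long. Origin: on its underside, about the middle. Bystander, loose; leave it alone.
There are look-alikes about, which are no part of the job. Of the things shaped like the pen, the wooden one is meant. Leave any turquoise look-alike of the figurine alone.

How it is judged:
By the outcome, as a careful person would: the job done as asked, in the order asked, and still so for the second after the job is handed in, with the robot touching nothing.
It also fails if it takes over 72 s, if anything falls off the work surface, if the arm or the gripper's body presses on something with over 40 N, if the wrist force passes 120 N, or if a joint passes its speed limit or range.

### The arm

A 6-joint arm with a two-finger parallel gripper is mounted at the origin on the work surface. World frame = base frame: x ahead of the robot, y to its left, z up, the work surface at z = 0. Lengths are in mm, angles in rad, forces in N, time in s.
With the tool pointing down it reaches from about 425 to 925 mm from the base axis. Payload 12.5 kg.
Tool frame: the origin (TCP) lies on the centre line of the jaws, within the pads' length; the fingertips stand 8 mm ahead of it and the grasp point (between the pads) lies 11 mm behind it; z points along the fingers, y is the line along which they close (so a half turn about z gives the same grasp; the last joint's range is limited). The gripper opens to 85 mm and grips with 20 to 120 N. Pads are 22 mm wide; open, the fingers measure 114 mm over their backs; the gripper's body (76 mm by 85 mm) begins 54 mm behind the grasp point. The pads swing forward as they close: fully open they stand 13 mm farther back than shut.
Start: joints at [1.192, 0.491, 1.559, -0, 1.092, -0.106], TCP at [168.375, 601.909, 239.327] pointing down, gripper open.
Joint ranges: [-3.1, 3.1], [-0.84, 2.19], [0.05, 2.79], [-1.13, 4.28], [0.06, 2.93], [-2.69, 2.69]. Speed limits (rad/s): [2.22, 2.22, 2.79, 3.14, 3.14, 3.14].

### API

Orientations are given as a rotation vector (axis times angle).
In Python, from cell import ctrl, set_gripper, planner, snapshot, finder gives the robot as it stands. Calls block until the motion is done:
- ctrl.move_pose(position, orientation): joint-space move of the TCP to a pose.
- ctrl.move_l(position, rot=None, v=150): straight line of the TCP; rot=None keeps the orientation; v is the mean speed in mm/s.
- ctrl.set_joints(angles): joint-space move.
- set_gripper(opening): opening from 0.0 (shut) to 1.0 (fully open); the grip force is fixed at half the most; returns when the fingers have stopped.
- ctrl.hold(seconds).
- planner.solve_ik(position, orientation): joint angles nearest the present ones, or None.
- ctrl.state(): the state.
- snapshot(name): name is "scene" or "top"; returns a dict with "img" (400x640x3 uint8, blue, green, red), "mtx" (3x3 intrinsics, pixels), "dist" ([k1, k2, p1, p2, k3] as OpenCV has them; the pictures are not rectified), "extrinsics" (4x4, takes a point from camera to world coordinates). Camera axes: x right, y up, looking along -z (the intrinsics and any distortion apply to the point x, -y, -z); pixel columns grow to the right and rows downward; lengths in mm; the calibration is good to about 2 mm. A picture is of the moment at which its call begins. There is no depth.
A pose or a line that the arm cannot do raises ctrl.Unreachable and nothing moves.
- ctrl.finish_job(): hands the job in; it is judged then, once.
Trained networks look in the newest picture that a camera, given by its name, has taken for a name from the list of things; names that differ only in an ending like _2 or _b are one class to them, and where a whole thing is asked for, a point or a joint stands for the part that bears it (a point fixed in the world has none). Each returns a list of dicts, best first, with "p" (0 to 1); they miss things now and then, are a little off and sometimes report something else, mostly with a low value. They report only what shows in the picture. A call takes as long as a camera call. They do not tell look-alikes from the thing itself.
- finder.trace(camera, name): "region" (400x640 bool, what is visible of it) and "bbox" ([centre column, centre row, width, height] in pixels, round what is visible of it).
The state is a dict: "clock": time; "joint_pos": joint angles; "dq": joint speeds; "joint_efforts": joint torques, N m; "tcp_pos": TCP position; "tool_rot": TCP orientation; "wrist_force": force on the tool from outside, world axes, zero at the start; "wrist_torque": the same for the moment, N m; "width": opening from 0.0 (shut) to 1.0 (fully open); "grip_force": force on a finger pad.
Only numpy, scipy, OpenCV 4.12 (cv2) and the standard library are available. Lean on these libraries where they do the work, as an engineer would, in place of code of your own. Each camera call takes 0.05 s, during which the arm holds its last target. There are 200 camera calls.

## Working session

There is one attempt and no reset: what is moved stays moved. The work goes in short steps, each a Python script; the robot and the scene stay as the last script left them, time stands still between calls to the robot, and variables do not carry over. Pictures are saved under pics/ and viewed, at most 10 in all, crops included, and the job is handed in when it is done.

```bash
mkdir -p pics; ls
python3 - <<'E'
from cell import *
import cv2,numpy as np
for c in ("scene","top"):
    s=snapshot(c); cv2.imwrite(f"pics/{c}0.png",s["img"])
    print(c,s["mtx"].tolist(),s["dist"],np.round(s["extrinsics"],3).tolist())
    for n in ("figurine","pen","gate"):
        for r in finder.trace(c,n): print(n,round(r["p"],2),np.round(r["bbox"]))
E
```

```text
pics
scene [[484.07609358205303, 0.0, 326.71563534503605], [0.0, 484.07609358205303, 203.1194549934806], [0.0, 0.0, 1.0]] [0.03797916 0.         0.         0.         0.        ] [[-0.728, -0.385, 0.567, 1381.042], [0.686, -0.399, 0.608, 844.807], [-0.008, 0.832, 0.555, 812.583], [0.0, 0.0, 0.0, 1.0]]
figurine 0.71 [336. 149.  18.  64.]
figurine 0.62 [300. 157.  20.  62.]
pen 0.92 [378. 239.  74.  68.]
gate 0.78 [359. 217.  38.  31.]
gate 0.5 [387. 183.  27.  20.]
gate 0.27 [285. 251.  47.  37.]
top [[468.4412299694156, 0.0, 321.02593706629193], [0.0, 468.4412299694156, 193.3772648694472], [0.0, 0.0, 1.0]] [-0.14267522  0.          0.          0.          0.        ] [[-0.011, 0.992, -0.127, 381.85], [-1.0, -0.01, 0.011, -0.551], [0.01, 0.128, 0.992, 1503.76], [0.0, 0.0, 0.0, 1.0]]
figurine 0.71 [379. 204.  25.  22.]
figurine 0.69 [290. 204.  40.   7.]
figurine 0.65 [364. 244.  25.  23.]
pen 0.83 [291. 260.  45.  45.]
pen 0.68 [269. 193.  84.  48.]
gate 0.75 [289. 204.  40.   7.]
gate 0.69 [309. 264.   7.  42.]
```

View pics/top0.png

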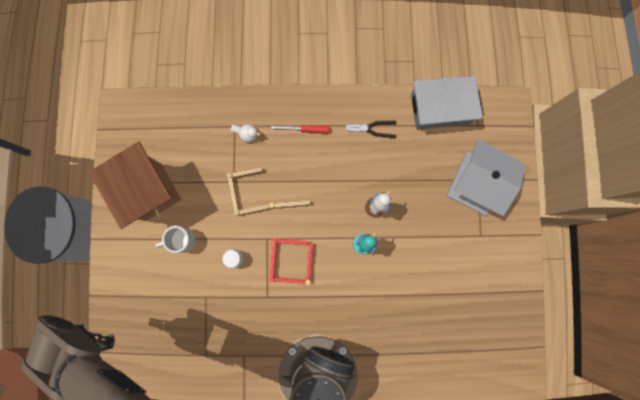

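View pics/scene0.png

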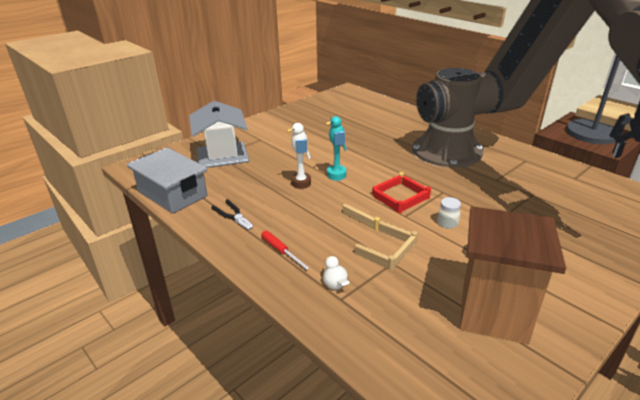

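```bash
cat > h.py <<'E'
from cell import *
import cv2,numpy as np
from scipy.spatial.transform import Rotation as R
def proj(s,P):
    P=np.atleast_2d(np.asarray(P,float)); T=np.linalg.inv(s["extrinsics"])
    c=P@T[:3,:3].T+T[:3,3]; c=c*[1,-1,-1]
    return cv2.projectPoints(c,np.zeros(3),np.zeros(3),s["mtx"],np.asarray(s["dist"],float))[0][:,0]
def rect(s,z,x0,x1,y0,y1,k=1.0):
    # rows: x decreasing downward; cols: y decreasing to the right
    xs=np.arange(x1,x0,-1/k); ys=np.arange(y1,y0,-1/k)
    X,Y=np.meshgrid(xs,ys,indexing="ij")
    m=proj(s,np.c_[X.ravel(),Y.ravel(),np.full(X.size,z)]).reshape(*X.shape,2).astype(np.float32)
    return cv2.remap(s["img"],m,None,cv2.INTER_CUBIC)
def grid(im,x1,y1,k,step=50):
    for i in range(0,int(im.shape[0]/k),step): cv2.putText(im,str(x1-i),(0,int(i*k)+4),0,.35,(255,0,0)); cv2.line(im,(0,int(i*k)),(im.shape[1],int(i*k)),(255,0,0) if 0 else (200,120,0),1)
    for i in range(0,int(im.shape[1]/k),step): cv2.putText(im,str(y1-i),(int(i*k),10),0,.35,(0,0,255)); cv2.line(im,(int(i*k),0),(int(i*k),im.shape[0]),(200,120,0),1)
    return im
E
python3 - <<'E'
from h import *
t=snapshot("top"); c=snapshot("scene")
a=grid(rect(t,30,350,650,-270,330,1.3),650,330,1.3)
b=grid(rect(c,0,350,550,-270,330,1.3),550,330,1.3)
cv2.imwrite("pics/rt.png",a); cv2.imwrite("pics/rc.png",b); print(a.shape,b.shape)
E
```

```text
(391, 781, 3) (260, 781, 3)
```

View pics/rt.png

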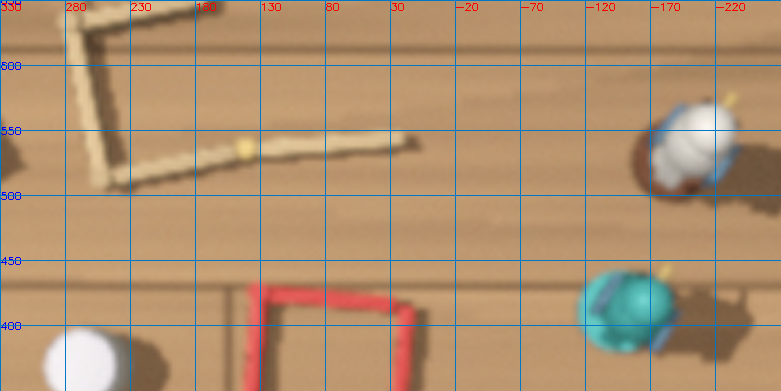

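View pics/rc.png

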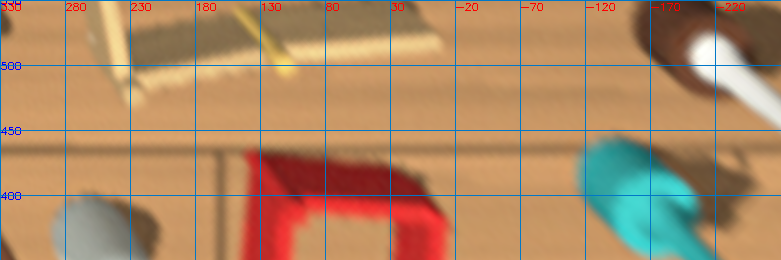

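Top view (rectified): the wooden pen is at upper left, with its hinge pin at px (245,148) and gate tip at (403,138). The white figurine's brown foot is centred near (673,161). The scene view agrees. The pen opens toward −y and the figurine stands to the side of its axis, so I need two pushes. I'll refine the pen fit, check reach, and start.

```bash
cat >> h.py <<'E'
fig0=np.array([526.,-188.])
_m=np.array([[-58,61],[56,61],[56,-61]],float); _w=np.array([[536,141.5],[509,251.5],[635,275]])
_A=_m-_m.mean(0); _B=_w-_w.mean(0); _H=_A.T@_B
th=np.arctan2(_H[0,1]-_H[1,0],_H[0,0]+_H[1,1])
Rp=np.array([[np.cos(th),-np.sin(th)],[np.sin(th),np.cos(th)]]); Op=_w.mean(0)-Rp@_m.mean(0)
def w(p): return Rp@np.asarray(p,float)+Op
def inv(q): return Rp.T@(np.asarray(q,float)-Op)
def rot(u,tilt=np.radians(30),sg=1):
    u=np.r_[np.asarray(u)/np.linalg.norm(u),0]
    z=np.sin(tilt)*u-np.cos(tilt)*np.array([0,0,1.]); y=sg*np.cross([0,0,1.],u)
    return R.from_matrix(np.c_[np.cross(y,z),y,z]).as_rotvec()
def at(q,u,d,z): u=np.asarray(u)/np.linalg.norm(u); return np.r_[np.asarray(q)-u*d,z]
E
python3 - <<'E'
from h import *
print("pen",Op,np.degrees(th),"fig in pen",inv(fig0),"gate tip",inv([544,20]))
d=inv([544,20])-[-58,61]; print("a",np.arctan2(-d[0],-d[1]))
w1=w([-215,0]); u1=w1-fig0; u2=Rp[:,0]; print(w1,np.degrees(np.arctan2(*u1[::-1])))
for sg in (1,-1):
  for q,u,dd,z in ((fig0,u1,95,300),(fig0,u1,95,14),(fig0,u1,38,14),(w1,u1,38,14),(w1,u2,95,14),(w1,u2,95,250),(w([0,0]),u2,38,14)):
    j=planner.solve_ik(at(q,u,dd,z),rot(u,sg=sg)); print(sg,None if j is None else np.round(j,2))
t=snapshot("top")
from itertools import product
im=t["img"].copy(); im=cv2.resize(im,None,fx=4,fy=4,interpolation=2)
def pl(P,c): cv2.polylines(im,[((proj(t,P)+.5)*4-.5).astype(int).reshape(-1,1,2)],True,c,1)
for z,c in ((0,(255,0,0)),(30,(0,255,0))):
  pl([[*w(p),z] for p in ((-50,55),(50,55),(50,-55),(-50,-55))],c)
an=np.linspace(0,6.28,40)
for z in (0,26): pl(np.c_[fig0[0]+32*np.cos(an),fig0[1]+32*np.sin(an),0*an+z],(0,255,0))
cv2.imwrite("pics/ov.png",im[620:920,860:1660])
E
```

```text
pen [583.4457278  208.96475832] 101.21430350690073 fig in pen [-378.21336435  133.55029772] gate tip [-177.68541038   75.4422976 ]
a 1.6908845292108063
[625.25876312  -1.93016831] 61.922354323834355
1 [-0.85  0.38  1.66  0.5   1.33  2.6 ]
1 [-0.85  0.78  1.88  0.7   0.81  2.21]
1 [-0.75  0.78  1.91  0.77  0.77  2.23]
1 [-0.37  0.78  1.88  0.96  0.65  2.42]
1 [-0.41  0.89  1.52  0.48  1.09  2.23]
1 [-0.41  0.62  1.37  0.43  1.47  2.42]
1 [-0.03  0.82  1.75  0.72  0.84  2.36]
-1 [-0.85  0.38  1.66  0.5   1.33 -0.54]
-1 [-0.85  0.78  1.88  0.7   0.81 -0.93]
-1 [-0.75  0.78  1.91  0.77  0.77 -0.91]
-1 [-0.37  0.78  1.88  0.96  0.65 -0.72]
-1 [-0.41  0.89  1.52  0.48  1.09 -0.91]
-1 [-0.41  0.62  1.37  0.43  1.47 -0.72]
-1 [-0.03  0.82  1.75  0.72  0.84 -0.78]
```

View pics/ov.png

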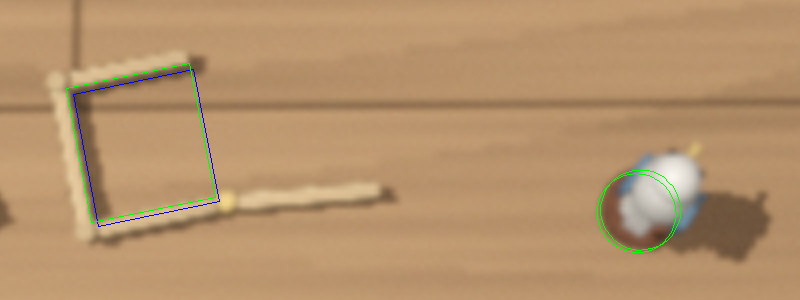

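The pen and foot outlines fit the picture well: pen corners within about 1 px at 4x, and the foot circle sits on the brown disc at (640,212). Now the first push.

Run:
```python
from h import *
w1=w([-215,0]); u=w1-fig0; r=rot(u,sg=-1)
p=ctrl.state()["tcp_pos"]; ctrl.move_l([p[0],p[1],380],v=250)
set_gripper(0.47)
ctrl.move_pose(at(fig0,u,95,370),r)
ctrl.move_l(at(fig0,u,95,60),v=200); ctrl.move_l(at(fig0,u,95,14),v=80)
s=ctrl.state(); print(s["clock"],s["wrist_force"],s["width"])
for d in (60,52,46,42,38,34):
    ctrl.move_l(at(fig0,u,d,14),v=40 if d>50 else 20); s=ctrl.state(); print(d,np.round(s["wrist_force"],1),s["clock"])
t=snapshot("top"); c=snapshot("scene")
im=np.hstack([cv2.resize(c["img"][80:280,220:420],(400,400)),cv2.resize(t["img"][150:270,320:440],(400,400))])
cv2.imwrite("pics/p1.png",im)
```

```text
7.4583 [-0.66160591  0.02597614  0.16316658] 0.4725028070459841
60 [ 1.1  0.2 -0.3] 8.4833
52 [-0.6 -1.  -0.1] 8.8333
46 [-0.6  0.2 -0.2] 9.2833
42 [0.9 0.2 0.7] 9.6333
38 [-0.2 -0.5  0.1] 9.9833
34 [ 0.5 -1.2 -0.1] 10.3333
```

View pics/p1.png

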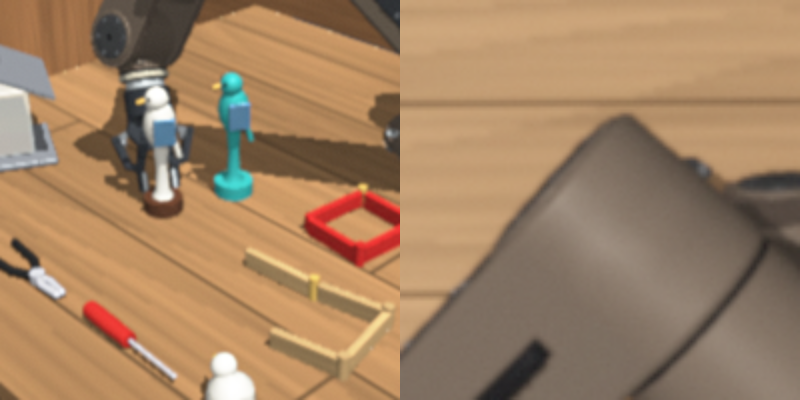

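The fingers stand either side of the stem, behind the foot and clear of the bird. I'll continue the push.

Run:
```python
from h import *
w1=w([-215,0]); u=w1-fig0; L=np.linalg.norm(u); n=u/L
for g in (10,25,75,125,175,L):
    ctrl.move_l(at(fig0+n*g,u,36,14),v=20 if g<20 else 40); s=ctrl.state(); f=np.array(s["wrist_force"]); print(round(g),np.round(f,1),round(s["clock"],1))
    if np.linalg.norm(f)>12: break
ctrl.move_l(at(w1,u,90,14),v=100)
ctrl.move_l(at(w1,u,120,270),v=250)
for k in("top","scene"):
    t=snapshot(k); print([(round(r["p"],2),np.round(r["bbox"])) for r in finder.trace(k,"figurine")])
    a=rect(t,26 if k=="top" else 0,550,700,-100,50,2.6)
    cv2.circle(a,(int((50-w1[1])*2.6),int((700-w1[0])*2.6)),int(32*2.6),(0,255,0),1)
    im=a if k=="top" else np.hstack([im,a])
cv2.imwrite("pics/p2.png",im)
```

```text
10 [-0.7 -0.6  0.6] 11.0
25 [0.3 0.3 0.1] 11.5
75 [ 0.  -0.3 -0. ] 12.9
125 [-0.8 -0.7 -0.5] 14.3
175 [-0.3 -0.  -0.5] 15.7
211 [-0.3 -0.4  0.6] 16.8
[(0.93, array([317., 172.,  19.,  28.])), (0.6, array([358., 243.,   7.,  19.]))]
[(0.91, array([317., 190.,  23.,  70.])), (0.68, array([336., 147.,  16.,  64.]))]
```

View pics/p2.png

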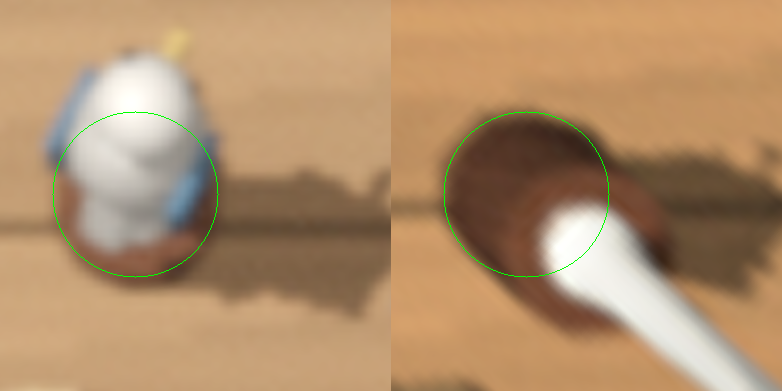

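The foot is at the waypoint to within about 2 mm and upright. Next is the push into the pen.

Run:
```python
from h import *
w1=w([-215,0]); u=Rp[:,0]; r=rot(u,sg=-1)
ctrl.move_pose(at(w1,u,100,265),r)
ctrl.move_l(at(w1,u,100,60),v=200); ctrl.move_l(at(w1,u,100,14),v=80)
ctrl.move_l(at(w1,u,55,14),v=40); ctrl.move_l(at(w1,u,34,14),v=20)
for x in (-200,-150,-100,-50,-25,3):
    ctrl.move_l(at(w([x,0]),u,36,14),v=20 if x<-190 else 40); s=ctrl.state(); f=np.array(s["wrist_force"]); print(x,np.round(f,1),round(s["clock"],1))
    if np.linalg.norm(f)>12: break
ctrl.move_l(at(w([3,0]),u,130,14),v=100)
ctrl.move_l(at(w([3,0]),u,220,270),v=250)
q=w([3,0])
for k in("top","scene"):
    t=snapshot(k)
    a=rect(t,26 if k=="top" else 0,510,660,0,300,1.3)
    cv2.circle(a,(int((300-q[1])*1.3),int((660-q[0])*1.3)),int(32*1.3),(0,255,0),1)
    im=a if k=="top" else np.vstack([im,a])
cv2.imwrite("pics/p3.png",cv2.resize(im,None,fx=1.5,fy=1.5))
```

```text
-200 [-1.1 -0.2 -0.5] 24.5
-150 [-0.6 -0.4  0.8] 25.9
-100 [-0.3 -0.  -0.7] 27.3
-50 [-0.1 -0.1  0.4] 28.7
-25 [ 0.2 -0.7 -0.1] 29.5
3 [ 0.8 -0.7  0.2] 30.3
```

View pics/p3.png

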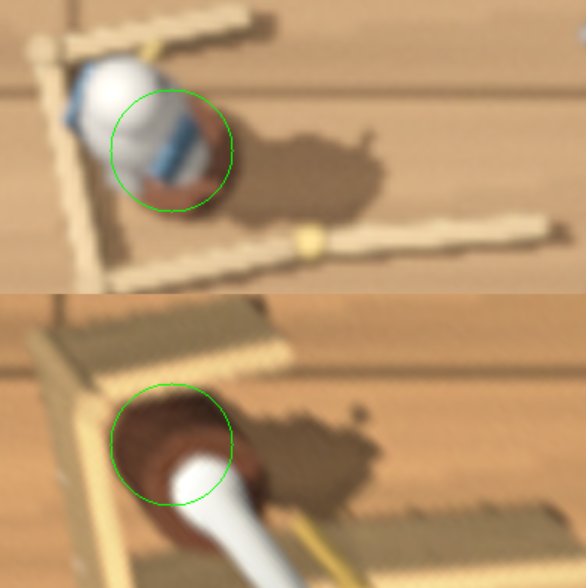

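The foot is centred in the pen, inside the rails, with the bird upright. Now the gate.

```bash
cat >> h.py <<'E'
def gp(a,extra=0,r=95,z=16,sg=-1,t0=30):
    t=np.radians(t0)*np.clip((1.69-a)/1.0,0,1)
    d=np.array([-np.sin(a),-np.cos(a)]); tg=np.array([np.cos(a),-np.sin(a)])
    e=8*np.sin(t)+11*np.cos(t)
    q=np.array([-58,61])+r*d-tg*(6+e+extra)
    return np.r_[w(q),z],rot(Rp@tg,tilt=t,sg=sg)
E
python3 - <<'E'
from h import *
for sg in (1,-1):
    print(sg)
    for a,ex,z in ((1.69,35,270),(1.69,35,16),(1.69,0,16),(1.2,0,16),(.8,0,16),(.4,0,16),(0,0,16),(0,60,270)):
        j=planner.solve_ik(*gp(a,ex,z=z,sg=sg)); print(a,None if j is None else np.round(j,2))
E
```

```text
1
1.69 [-0.05  0.27  1.83 -0.    1.04 -1.7 ]
1.69 [-0.05  0.67  2.06 -0.    0.41 -1.7 ]
1.69 [-0.04  0.69  1.98 -0.    0.47 -1.69]
1.2 None
0.8 [-0.16  0.75  1.95  1.1   0.47  2.58]
0.4 [-0.14  0.8   1.8   0.87  0.71  2.48]
0 [-0.07  0.85  1.65  0.66  0.91  2.39]
0 [-0.16  0.56  1.44  0.5   1.37  2.63]
-1
1.69 [-0.05  0.27  1.83  0.    1.04  1.44]
1.69 [-0.05  0.67  2.06  0.    0.41  1.44]
1.69 [-0.04  0.69  1.98  0.    0.47  1.45]
1.2 [-0.1   0.7   2.    0.6   0.28  0.34]
0.8 [-0.16  0.75  1.95  1.1   0.47 -0.56]
0.4 [-0.14  0.8   1.8   0.87  0.71 -0.66]
0 [-0.07  0.85  1.65  0.66  0.91 -0.75]
0 [-0.16  0.56  1.44  0.5   1.37 -0.52]
```

Run:
```python
from h import *
set_gripper(0)
ctrl.move_pose(*gp(1.69,35,z=270)); ctrl.move_l(gp(1.69,35,z=60)[0],v=200); ctrl.move_l(gp(1.69,35)[0],v=80)
p,r=gp(1.69,3); ctrl.move_l(p,r,v=50)
print(ctrl.state()["clock"])
for a in np.r_[np.arange(1.6,.05,-.1),.05,.02,0,-.01,-.02,-.03,-.04,-.05]:
    p,r=gp(a); ctrl.move_l(p,r,v=30); s=ctrl.state(); f=np.array(s["wrist_force"])[:2]@Rp
    if a<.25 or abs(f).max()>3: print(round(a,2),np.round(f,1),round(s["clock"],1))
    if np.linalg.norm(f)>7: break
t=snapshot("scene"); a=t["img"][130:280,270:470]
cv2.imwrite("pics/p4.png",cv2.resize(a,(800,600),interpolation=2))
```

```text
37.7167
0.2 [-0.5 -0.2] 44.8
0.1 [0.3 0.1] 45.3
0.05 [ 0.7 -0.1] 45.6
0.02 [0.  0.5] 45.8
0.0 [0.8 0.5] 46.1
-0.01 [-0.7  0.6] 46.3
-0.02 [-0.6 -0.2] 46.6
-0.03 [-2.3 -0.5] 46.8
-0.04 [-7.2  1.2] 47.1
```

View pics/p4.png

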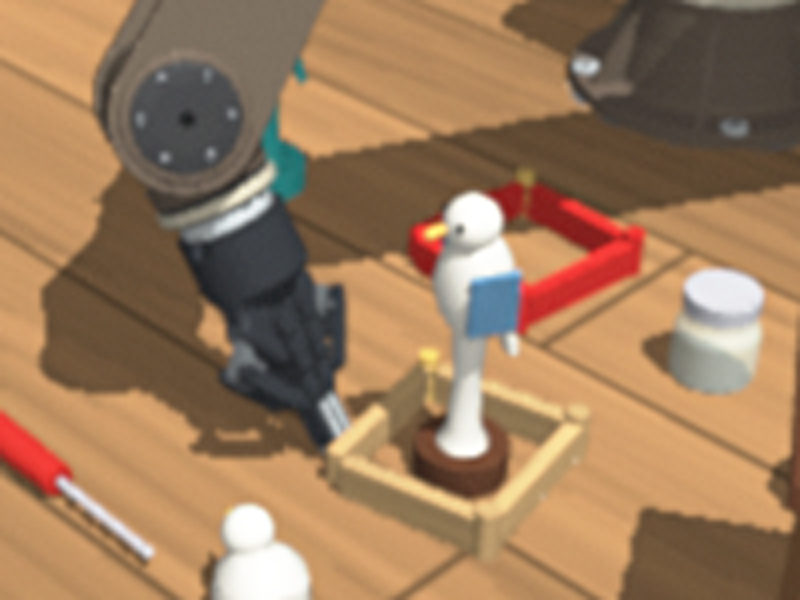

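The gate is square across the opening, and the force rose sharply at its stop. I'll back off and check once more.

Run:
```python
from h import *
ctrl.move_l(gp(0,30)[0],v=60); ctrl.move_l(gp(0,100,z=250)[0],v=200)
t=snapshot("top"); a=rect(t,30,480,680,50,320,2.8); cv2.imwrite("pics/p5.png",a)
s=ctrl.state(); print(s["clock"])
```

```text
49.2667
```

View pics/p5.png

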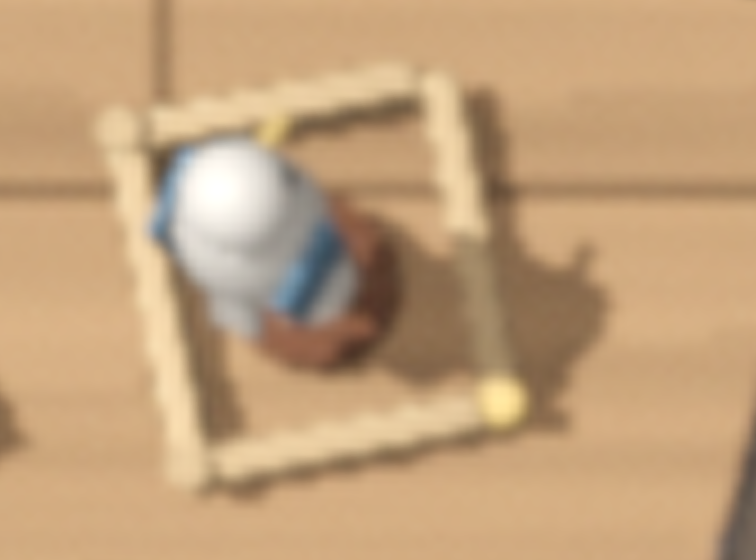

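The gate, from (500,400) to (440,85), is parallel to the back rail. The foot is inside the pen and the arm is clear.

```bash
python3 -c "
from cell import *
print(ctrl.finish_job())"
```

```text
the job is handed in; nothing more can be done
None
```

The figurine is upright with its whole foot inside the wooden pen, the gate is shut against its stop, no other object was touched as far as the pictures show, and the job was handed in at about 49 s.

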